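# Pack the spice caddy and stack it up

## Task

Pack the spice set into its square steel caddy tray from the bottom up, in this order: the L-shaped tin flat in the tray with its notch around the blue pad, then the blue press-button tub down into the notch on the pad, then the pinch bowl upright within the rim on the blue tub's lid, and last the small sieve standing in the bowl. Finish and let go of each before taking the next, set the ceramic bowl down gently rather than dropping it, and leave the white tub, the masala dabba, the jar and the grinder where they stand.

Things in the scene. Friction and masses are not known exactly. Their poses are not given: they have to be found in the camera images.
- tray_floor (a point): Fixed square steel tray, inside 104 x 104 mm, walls 4 mm thick, 14 mm high. Point: centre of the inner floor, 4 mm above worktop; x, y along the sides. A blue pad 50 x 50, 6 mm high, is fixed with its centre at (22, 22) mm. The tin lies flat only with its axes along the tray's, centred, 3 mm play all round; the tub then fits the gap over the pad, centre about (21.5, 21.5), sides parallel.
- tin_center (a point): Loose low steel L-shaped tin, 220 g: a 98 x 98 mm square, 34 mm high, with a 58 x 58 mm notch out of its +x +y corner (arms 40 mm wide). Point: centre of the 98 mm square, 17 mm above the underside; z up. To grasp: black bar handle on the lid, 30 mm long (along x), 12 mm wide (y), 20 mm high (17 to 37 mm above the point), centred at (-24, -24) mm.
- tub_center (a point): Loose blue tub, 120 g, 52 x 52 mm, 63 mm high. Its lid has a flush pale button (no need to press) and a raised edge 3 mm wide, 3 mm high, round a flat 46 x 46 mm area 60 mm above the underside. Point: its centre, 31.5 mm above the underside; x, y along the sides, z up. In place it stands on the pad, 6 mm above the tray's floor.
- bowl_center (a point): Loose terracotta-coloured ceramic pinch bowl, 120 g, 64 mm across the rim, 36 mm high, wall 4 mm; 62 to 64 mm across over its upper half, narrowing to a flat foot 34 mm across that fits within the raised edge of the tub's lid. Inner floor 5 mm above the underside. Point: its centre, 18 mm above the underside; z up.
- sieve_cup (a point): Loose steel sieve, 90 g, standing on its cup: 48 mm across the top, 34 mm high, flat bottom 30 mm. Point: on the cup's axis, 17 mm above the underside; z up. Level wooden handle along +x: 14 mm wide, 12 mm high, 38 to 100 mm from the point, its middle line 22 mm above the point. Mass mostly in the cup. In the bowl it stands on the bowl's floor, handle just over the rim, any direction.
- spare_tub_center (a point): White tub of the same shape and size as the blue one; not part of the job, leave it. The point is its centre, 31.5 mm above its underside.
- dabba_center (a point): Closed round stainless masala dabba, 184 mm across, 88 mm high with its knob; leave it. The point is on its axis 36 mm up.
- jar_center (a point): Amber jar with a red cap, 68 mm across, 110 mm high; leave it. The point is its centre, 55 mm up.
- grinder_center (a point): Dark wooden grinder, 52 mm across, 135 mm high; leave it. The point is its centre, 67.5 mm up.

How it is judged:
By the outcome, as a careful person would: the job done as asked, in the order asked, and still so for the second after the job is handed in, with the robot touching nothing.
It also fails if it takes over 115 s, if anything falls off the work surface, if the arm or the gripper's body presses on something with over 40 N, if the wrist force passes 120 N, or if a joint passes its speed limit or range.

## Robot

A 6-joint arm with a two-finger parallel gripper is mounted at the origin on the work surface. World frame = base frame: x ahead of the robot, y to its left, z up, the work surface at z = 0. Lengths are in mm, angles in rad, forces in N, time in s.
With the tool pointing down it reaches from about 300 to 775 mm from the base axis. Payload 14.6 kg.
Tool frame: the origin (TCP) lies midway between the tips of the shut fingers; the grasp point (between the pads) lies grasp_offset behind it (grasp_offset is the distance from the TCP to the grasp point, in mm); z points along the fingers, y is the line along which they close (so a half turn about z gives the same grasp; the last joint's range is limited). The gripper opens to 94 mm and grips with 3 to 60 N. Pads are 16 mm wide; open, the fingers measure 119 mm over their backs; the gripper's body (75 mm by 177 mm) begins 78 mm behind the grasp point.
Start: joints at [1.159, 0.3, 1.521, -0, 1.321, -0.067], TCP at [185.902, 517.619, 205.446] pointing down, gripper open.
Joint ranges: [-3.03, 3.03], [-0.79, 2.21], [0.23, 2.52], [-1.04, 4.18], [0, 3.07], [-2.55, 2.55]. Speed limits (rad/s): [2.22, 2.22, 2.57, 3.14, 3.14, 3.14].

## Interface

Orientations are given as [roll, pitch, yaw] about the fixed x, y, z axes, in that order (R = Rz(yaw) Ry(pitch) Rx(roll)).
In Python, from cell import * gives the robot as it stands. The module is installed in compiled form; this text tells all that it offers.
- The arm moves only by the shell command python3 -m jog 'ROWS' [FORCE]. ROWS is JSON, a list of rows, each a list of 3 entries, a list of its own where there are three numbers: the finger opening in mm, from 0 to 94, then the shift along the tool's x, y, z in units of 50 mm (1.0 is 50 mm), then the turn about the tool's z in units of 180 degrees (1.0 is 180 degrees). In form: [[fingers, [dx, dy, dz], twist], ...]. A call has 1 to 20 rows; each row shifts and turns the commanded pose from where the row before left it, along the tool's axes as they then stand; what a row does not reach is not made up. A row lasts 1/10 s, in which the tool goes at most 50 mm and 8.59 degrees, less where a joint would pass 70% of its speed; a pose out of reach is approached as far as the arm can. A call with a number of a shift or a turn outside -1 to 1 is refused whole. A call with a gripper value outside its range is refused whole. The fingers move at their own pace and stop on an object; FORCE is the grip in N (left out, the last holds). Time passes only in rows, so rows that do not move let the fingers close. It gives the time, the measured TCP pose, the force, the opening and the grip force at its end, in the units of the state.
- read_state(): the state, without advancing time (a new reading comes with each control period).
- camera(name): name is "scene" or "top" or "wrist"; returns the picture (384x512x3 uint8, red, green, blue); there is no depth.
- calibration(name): a dict with "mtx" (3x3 intrinsics, pixels), "cam_to_world" (4x4, takes a point from camera to world coordinates); the wrist camera has in their place "hand_eye" (4x4, takes a point from camera to tool coordinates, whose origin is the TCP and whose axes are the flange's). Camera axes: x right, y down, z forward; pixel columns grow to the right and rows downward; lengths in mm; the calibration is good to about 2 mm. The wrist camera is an equidistant fisheye: a pixel r from the principal point sees the ray r / f radians off the axis. A picture is of the moment at which its call begins: read the wrist's pose just before it. calibration takes no time and is no camera call.
- sign_off(): hands the job in; it is judged then, once.
Trained networks look in the newest picture that a camera, given by its name, has taken for a name from the list of things; names that differ only in an ending like _2 or _b are one class to them, and where a whole thing is asked for, a point or a joint stands for the part that bears it (a point fixed in the world has none). Each returns a list of dicts, best first, with "conf" (0 to 1); they miss things now and then, are a little off and sometimes report something else, mostly with a low value. They report only what shows in the picture. A call takes as long as a camera call.
- regions_of(camera, query): "pixels" (384x512 bool, what is visible of it) and "rect" ([centre column, centre row, width, height] in pixels, round what is visible of it).
The state is a dict: "clock": time; "joints": joint angles; "qd": joint speeds; "effort": joint torques, N m; "eef_pos": TCP position; "eef_rot": TCP orientation; "wrist_force": force on the tool from outside, world axes, zero at the start; "moment": the same for the moment, N m; "finger_gap": finger opening in mm; "finger_force": force on a finger pad.
Only numpy, scipy, OpenCV 4.12 (cv2) and the standard library are available. Lean on these libraries where they do the work, as an engineer would, in place of code of your own. Each camera call takes 0.05 s, during which the arm holds its last target. There are 200 camera calls.

## Working session

There is one attempt and no reset: what is moved stays moved. The work goes in short steps, Python scripts to look and compute and a shell command to move; the robot and the scene stay as the last step left them, time stands still between calls to the robot, and variables do not carry over. Pictures are saved under pics/ and viewed, at most 16 in all, crops included, and the job is handed in when it is done.

```bash
mkdir -p pics
python3 - <<'E'
from cell import *
import cv2,numpy as np
s=read_state();print({k:np.round(v,3).tolist() for k,v in s.items()})
import cell;print([k for k in dir(cell) if 'grasp' in k], getattr(cell,'grasp_offset',None))
for n in['scene','top','wrist']:
    im=camera(n);cv2.imwrite(f'pics/a_{n}.png',im[:,:,::-1]);c=calibration(n);print(n,{k:np.round(v,3).tolist() for k,v in c.items()})
a=[cv2.imread(f'pics/a_{n}.png') for n in['scene','top']]
cv2.imwrite('pics/top.png',cv2.resize(a[1],(800,600)));cv2.imwrite('pics/scene.png',cv2.resize(a[0],(800,600)))
E
```

```text
{'clock': 0.0, 'joints': [1.159, 0.3, 1.522, -0.0, 1.321, -0.067], 'qd': [-0.0, -0.001, 0.0, -0.0, -0.001, -0.001], 'effort': [-0.0, -53.18, -35.274, 0.071, 0.024, -0.0], 'eef_pos': [185.818, 517.383, 204.883], 'eef_rot': [-3.14, -0.0, 2.797], 'wrist_force': [0.31, 0.973, -0.215], 'moment': [0.017, -0.022, 0.018], 'finger_force': 0.0, 'finger_gap': 93.98}
['grasp_offset'] 18.8
scene {'mtx': [[462.35, 0.0, 256.266], [0.0, 462.35, 193.553], [0.0, 0.0, 1.0]], 'cam_to_world': [[-0.272, 0.683, -0.678, 1555.476], [0.962, 0.203, -0.181, 290.696], [0.014, -0.701, -0.713, 1109.582], [0.0, 0.0, 0.0, 1.0]]}
top {'mtx': [[350.564, 0.0, 259.987], [0.0, 350.564, 194.399], [0.0, 0.0, 1.0]], 'cam_to_world': [[0.002, -0.995, 0.1, 419.637], [-1.0, -0.004, -0.016, 47.26], [0.016, -0.1, -0.995, 1357.896], [0.0, 0.0, 0.0, 1.0]]}
wrist {'mtx': [[297.319, 0.0, 252.337], [0.0, 297.319, 189.372], [0.0, 0.0, 1.0]], 'hand_eye': [[0.001, -0.962, -0.274, 82.053], [1.0, 0.001, 0.001, 1.144], [-0.001, -0.274, 0.962, -179.09], [0.0, 0.0, 0.0, 1.0]]}
```

View pics/top.png

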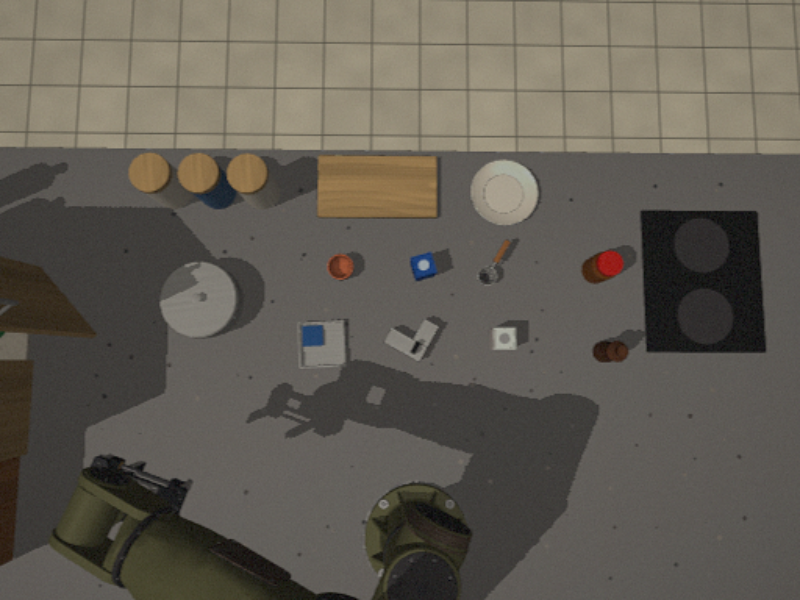

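View pics/scene.png

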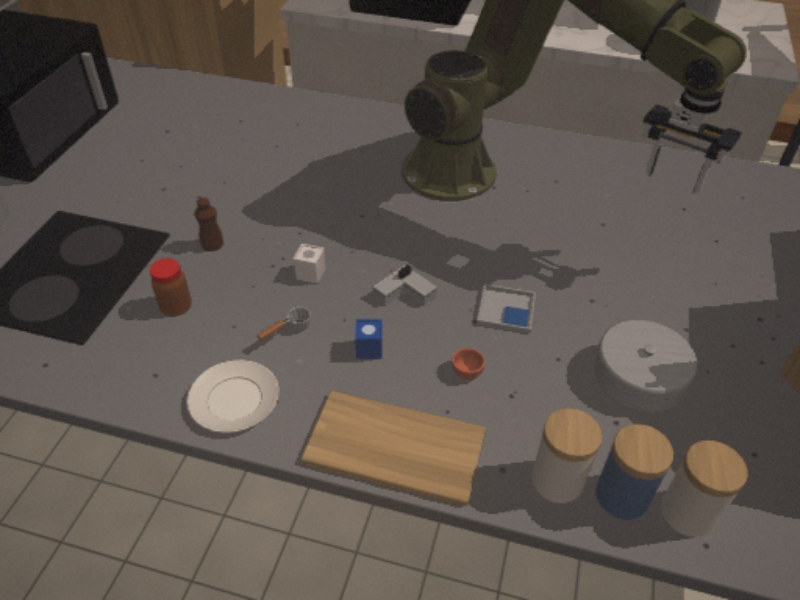

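The top view shows the tray at about (322,343), pad at its upper left (+x,+y), the tin at (412,340), the blue tub at (423,266), the bowl at (340,266), the sieve at (490,272) and the white tub at (504,340). The scene view agrees with this.

```bash
cat > h.py <<'E'
from cell import *
import cv2,numpy as np
from scipy.spatial.transform import Rotation as Ro
def cam(n,s=None):
    """pose (4x4 cam->world), mtx"""
    c=calibration(n)
    if n!='wrist': return np.array(c['cam_to_world']),np.array(c['mtx'])
    s=s or read_state();T=np.eye(4);T[:3,:3]=Ro.from_euler('xyz',s['eef_rot']).as_matrix();T[:3,3]=s['eef_pos']
    return T@np.array(c['hand_eye']),np.array(c['mtx'])
def ray(n,px,TM):
    T,M=TM;px=np.atleast_2d(px).astype(float)
    a=(px-M[:2,2])/M[0,0]
    if n=='wrist':
        r=np.linalg.norm(a,axis=1,keepdims=True)+1e-9
        d=np.c_[a/r*np.sin(r),np.cos(r)]
    else: d=np.c_[a,np.ones(len(a))]
    d=d@T[:3,:3].T;return T[:3,3],d/np.linalg.norm(d,axis=1,keepdims=True)
def at_z(n,px,z,TM):
    o,d=ray(n,px,TM);return o+d*((z-o[2])/d[:,2:])
def proj(n,P,TM):
    T,M=TM;p=(np.atleast_2d(P)-T[:3,3])@T[:3,:3]
    if n=='wrist':
        rr=np.linalg.norm(p[:,:2],axis=1,keepdims=True)+1e-9
        a=p[:,:2]/rr*np.arctan2(rr,p[:,2:])
    else: a=p[:,:2]/p[:,2:]
    return a*M[0,0]+M[:2,2]
def tri(rays):
    A=np.zeros((3,3));b=np.zeros(3)
    for o,d in rays:
        d=d.reshape(3);P=np.eye(3)-np.outer(d,d);A+=P;b+=P@o
    x=np.linalg.solve(A,b)
    return x,max(np.linalg.norm((np.eye(3)-np.outer(d.reshape(3),d.reshape(3)))@(x-o)) for o,d in rays)
E
python3 - <<'E'
from h import *
camera('top');camera('scene')
for q in['tray_floor','tin_center','tub_center','bowl_center','sieve_cup','spare_tub_center']:
    R=[]
    for n in['top','scene']:
        r=regions_of(n,q)
        for g in r[:2]: print(q,n,round(g['conf'],2),np.round(g['rect'],1),g['pixels'].sum())
        if r:
            m=np.argwhere(r[0]['pixels'])[:,::-1].mean(0);R.append(ray(n,m,cam(n)))
    if len(R)==2:print('   ',*[np.round(v,1) for v in tri(R)])
E
```

```text
tray_floor top 0.84 [202.9 220.4  30.9  28.9] 806
tray_floor scene 0.89 [324.1 198.6  40.1  31.8] 936
    [457.4 234.4   6.2] 3.1
tin_center top 0.59 [262.6 219.8  33.5  25.9] 402
tin_center scene 0.96 [260.8 183.9  40.8  26. ] 617
tin_center scene 0.62 [234.4 218.5  19.8  28.2] 436
    [466.    8.3  15.5] 2.7
tub_center top 0.75 [270.8 171.4  22.3  20.3] 252
tub_center scene 0.63 [235.8 218.8  19.2  27.9] 484
    [647.5 -14.7  35.4] 2.0
bowl_center top 0.47 [216.1 171.3  18.1  15.2] 222
bowl_center scene 0.66 [300.  232.2  19.3  19.3] 361
    [645.2 189.8  25.5] 1.9
sieve_cup scene 0.76 [182.7 205.2  34.8  26. ] 296
sieve_cup scene 0.38 [108.2 183.4  28.5  33.1] 679
spare_tub_center top 0.52 [321.8 214.2  18.5  15.8] 235
spare_tub_center top 0.16 [216.7 169.2  17.3  16.8] 210
spare_tub_center scene 0.9 [198.2 169.9  15.5  22.6] 408
    [ 470.6 -207.1   33.3] 1.6
```

```bash
python3 -m jog '[[94,[-0.65,-0.47,0.075],0],[94,[-0.65,-0.47,0.075],0],[94,[-0.65,-0.47,0.075],0],[94,[-0.65,-0.47,0.075],0],[94,[-0.65,-0.47,0.075],0],[94,[-0.65,-0.47,0.075],0],[94,[-0.65,-0.47,0.075],0],[94,[-0.65,-0.47,0.075],0],[94,[-0.65,-0.47,0.075],0],[94,[-0.65,-0.47,0.075],0],[94,[-0.65,-0.47,0.075],0],[94,[-0.65,-0.47,0.075],0],[94,[0,0,0],0],[94,[0,0,0],0]]'
cat > look.py <<'E'
from h import *
import sys,pickle
name=sys.argv[1];s=read_state();im=camera('wrist')
cv2.imwrite(f'pics/{name}_raw.png',im[:,:,::-1]);pickle.dump(s,open(f'{name}.pkl','wb'))
cv2.imwrite(f'pics/{name}.png',cv2.resize(im[:,:,::-1],(800,600),interpolation=cv2.INTER_CUBIC))
print(np.round(s['eef_pos'],1),np.round(s['eef_rot'],4),s['clock'])
E
python3 look.py w1
```

```text
clock: 2.25
eef_pos: [457.7, 120.0, 160.3]
eef_rot: [-3.141, -0.0, 2.795]
wrist_force: [1.2, -0.1, -0.8]
finger_gap: 94.0
finger_force: 0.0
[457.7 120.  160.3] [-3.1415e+00 -4.0000e-04  2.7951e+00] 2.25
```

View pics/w1.png

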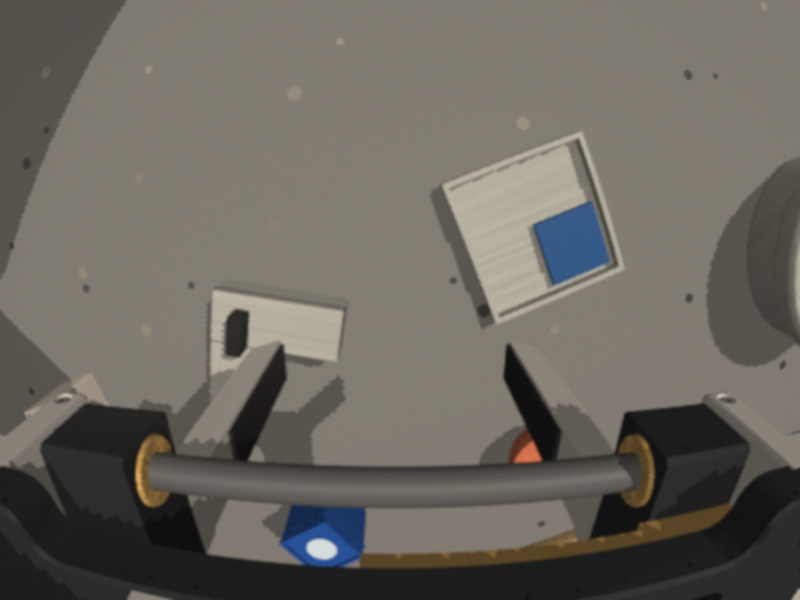

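The wrist view shows the tray with its pad at (572,243) in the tray's lower right. The tin is at (280,330) with its black handle at (237,333), and the bowl and tub are partly hidden by the gripper. I'll move outward for a second view.

```bash
python3 -m jog '[[94,[-0.7,-0.12,0],0],[94,[-0.7,-0.12,0],0],[94,[-0.7,-0.12,0],0],[94,[0,0,0],0],[94,[0,0,0],0]]'
python3 look.py w2
python3 - <<'E'
from h import *
for q in['tray_floor','tin_center','tub_center','bowl_center','sieve_cup','spare_tub_center']:
    for g in regions_of('wrist',q)[:2]: print(q,round(g['conf'],2),np.round(g['rect'],1),g['pixels'].sum())
E
```

```text
clock: 2.8
eef_pos: [549.9, 68.9, 160.2]
eef_rot: [-3.141, -0.001, 2.798]
wrist_force: [1.2, 0.0, 1.0]
finger_gap: 93.9
finger_force: 0.0
[549.9  68.9 160.2] [-3.1415e+00 -7.0000e-04  2.7976e+00] 2.8
tray_floor 0.8 [355.2  61.6 123.2 117.6] 8789
tin_center 0.55 [182.9 136.2 101.1  91.9] 5614
tin_center 0.28 [213.6 273.1  59.9  54.5] 2567
tub_center 0.93 [212.8 271.9  60.3  61.1] 2660
bowl_center 0.82 [372.9 223.3  50.9  55.2] 2032
```

View pics/w2.png

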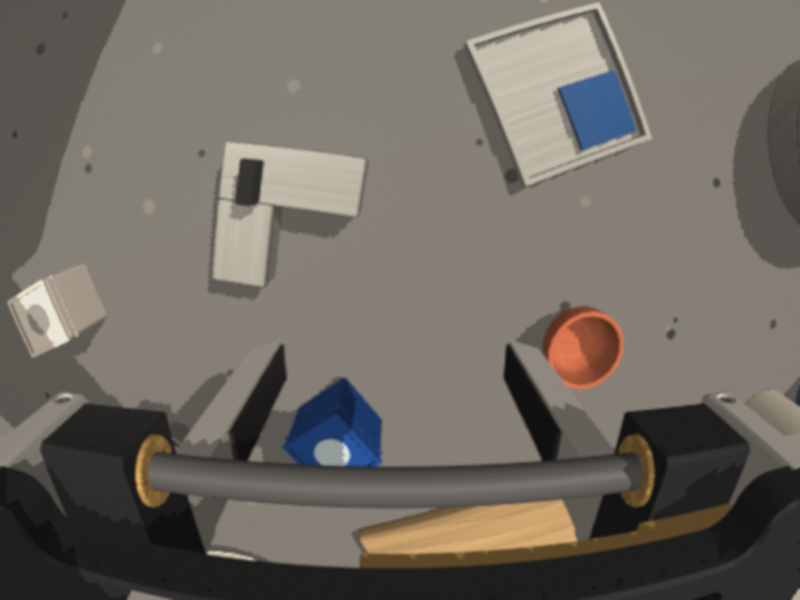

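The second view shows the tin's corner at (228,143), handle at (250,182), tray pad at (597,112), bowl rim at (585,347) and blue tub at (333,425). Next I'll triangulate the corners from both views.

```bash
cat > m1.py <<'E'
from h import *
import pickle
C={n:(cv2.cvtColor(cv2.imread(f'pics/{n}_raw.png'),cv2.COLOR_BGR2GRAY),cam('wrist',pickle.load(open(f'{n}.pkl','rb')))) for n in['w1','w2']}
def sub(n,pts):
    p=(np.array(pts,float)+.5)*.64-.5
    return cv2.cornerSubPix(C[n][0],p.astype(np.float32).reshape(-1,1,2),(3,3),(-1,-1),(3,50,.01)).reshape(-1,2)
def go(lbl,a,b):
    A=sub('w1',a);B=sub('w2',b);out=[]
    for p,q in zip(A,B):
        x,e=tri([ray('wrist',p,C['w1'][1]),ray('wrist',q,C['w2'][1])]);out.append(x);print(lbl,np.round(x,1),round(e,1))
    return np.array(out)
t=go('rim',[(443,185),(582,133),(623,268),(497,322)],[(467,42),(600,4),(650,137),(526,186)])
p=go('pad',[(533,223),(592,203),(611,262),(553,285)],[(558,89),(615,72),(636,132),(581,151)])
k=go('tin',[(212,290),(346,304),(337,360)],[(228,143),(365,157),(357,216)])
for l,P in(('rim',t),('pad',p)):
    x=(P[3]+P[2]-P[0]-P[1]);y=P[1]+P[2]-P[0]-P[3]
    print(l,P.mean(0).round(1),'edges',[np.linalg.norm(P[i]-P[i-1]).round(1) for i in range(4)],'yaw',np.arctan2(x[1],x[0]).round(3),(np.arctan2(y[1],y[0])-np.pi/2).round(3))
print('padoffset',(p.mean(0)-t.mean(0)).round(1))
# all tin top corners + handle top corners from w2 at z
Q=at_z('wrist',sub('w2',[(228,143),(365,157),(357,216),(275,208),(268,287),(212,278)]),34,C['w2'][1]);print(Q.round(1))
H=at_z('wrist',sub('w2',[(242,160),(264,161),(258,206),(236,203)]),54,C['w2'][1]);print(H.round(1),H.mean(0))
E
python3 m1.py
```

```text
rim [403.8 175.7  13.4] 0.2
rim [397.5 295.   -4.1] 0.1
rim [507.6 295.3   7.5] 2.3
rim [514.6 183.1   8.4] 0.6
pad [452.7 232.7   4.3] 0.1
pad [451.8 282.9   7.1] 0.3
pad [501.3 286.4   6.5] 0.6
pad [506.6 237.7  -3.9] 2.7
tin [414.5  -2.7  31.3] 0.2
tin [461.8  81.   12.4] 0.9
tin [494.7  62.8  31.3] 0.4
rim [455.9 237.3   6.3] edges [np.float64(111.2), np.float64(120.7), np.float64(110.7), np.float64(112.4)] yaw 0.035 0.057
pad [478.1 259.9   3.5] edges [np.float64(54.7), np.float64(50.3), np.float64(49.6), np.float64(50.1)] yaw 0.084 0.063
padoffset [22.2 22.6 -2.8]
[[414.9  -2.   34. ]
 [462.1  81.3  34. ]
 [494.3  62.7  34. ]
 [466.9  12.6  34. ]
 [519.2 -12.2  34. ]
 [498.2 -49.   34. ]]
[[432.6   9.6  54. ]
 [439.7  23.   54. ]
 [463.3  10.4  54. ]
 [455.3  -5.5  54. ]] [447.74259772   9.37966624  54.        ]
```

```bash
cat > to.py <<'E'
from h import *
import sys
x,y,z,yaw=map(float,sys.argv[1:5]);s=read_state();R=Ro.from_euler('xyz',s['eef_rot']).as_matrix()
d=R.T@(np.array([x,y,z])-s['eef_pos'])/50;dy=(yaw-s['eef_rot'][2]+np.pi)%(2*np.pi)-np.pi
print('shift',d.round(3),'twist',round(-dy/np.pi,4),'now',np.round(s['eef_pos'],1),np.round(s['eef_rot'],4),'F',np.round(s['wrist_force'],1),'gap',round(s['finger_gap'],1),'j6',np.round(s['joints'],2),s['clock'])
E
python3 to.py 448.5 8.5 90 2.627
```

```text
shift [ 1.508 -1.814  1.414] twist 0.0543 now [550.1  68.4 160.7] [3.1414e+00 3.0000e-04 2.7975e+00] F [-0.8  0.1  0.5] gap 94.0 j6 [ 0.06  0.35  1.56  0.    1.23 -1.17] 3.15
```

```bash
python3 -m jog '[[40,[0.377,-0.453,0.3],0],[40,[0.377,-0.453,0.3],0],[40,[0.377,-0.453,0.4],0],[40,[0.377,-0.453,0.414],0],[40,[0,0,0],0.027],[40,[0,0,0],0.027],[40,[0,0,0],0],[40,[0,0,0],0]]'
python3 look.py w3; python3 to.py 448.5 8.5 90 2.627
```

```text
clock: 3.95
eef_pos: [448.8, 8.3, 89.9]
eef_rot: [3.141, 0.0, 2.63]
wrist_force: [0.2, 0.8, 0.9]
finger_gap: 40.3
finger_force: 0.0
[448.8   8.3  89.9] [3.1415e+00 4.0000e-04 2.6298e+00] 3.95
shift [ 0.008  0.    -0.003] twist 0.0009 now [448.8   8.3  89.9] [3.1415e+00 3.0000e-04 2.6297e+00] F [-0.2  1.1  0.2] gap 40.0 j6 [-0.06  0.22  1.92 -0.    1.   -1.12] 4.0
```

View pics/w3.png

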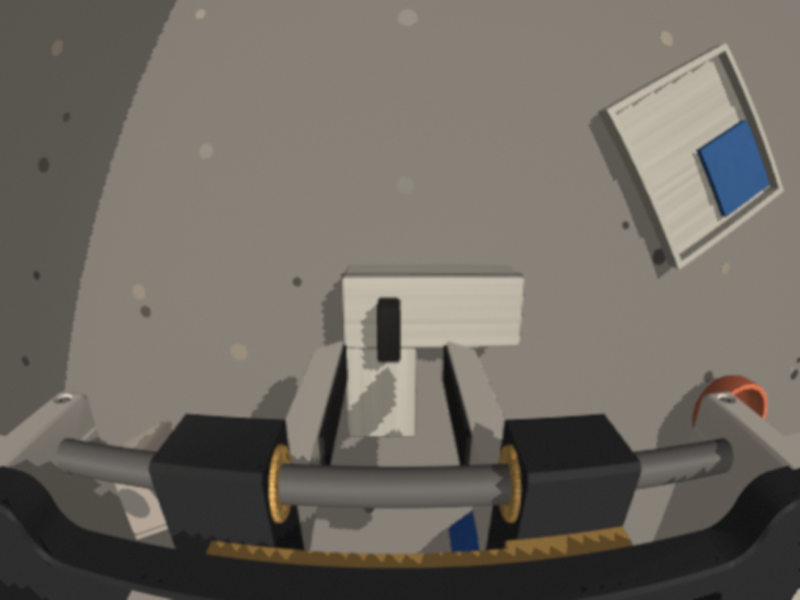

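The tin is aligned with the gripper, with the handle top at about (388,330) between the fingers. I'll compute the residual offset.

Run:
```python
from h import *
import pickle
T=cam('wrist',pickle.load(open('w3.pkl','rb')))
f=lambda P:(np.array(P,float)+.5)*.64-.5
H=at_z('wrist',f([(378,298),(399,298),(400,361),(377,361)]),54,T);print('handle',H.round(1),H.mean(0))
K=at_z('wrist',f([(344,277),(524,276),(520,345),(415,347),(415,435)]),34,T)[:,:2];print(K.round(1))
# fit tin pose to corners
from scipy.optimize import least_squares
M=np.array([(-49,-49),(-49,49),(-9,49),(-9,-9),(49,-9)])
g=lambda v:(M@np.array([[np.cos(v[2]),np.sin(v[2])],[-np.sin(v[2]),np.cos(v[2])]])+v[:2]-K).ravel()
r=least_squares(g,[460,10,-.5]);c,s=np.cos(r.x[2]),np.sin(r.x[2]);print(r.x.round(3),g(r.x).round(1),'handle from tin',r.x[:2]+[-24*c+24*s,-24*s-24*c])
# tray pad in all views
for n in['w1','w2','w3']:
    im=cv2.imread(f'pics/{n}_raw.png').astype(int);m=((im[...,0]>im[...,2]+50)).astype(np.uint8);m[290:]=0
    ps=[c for c in cv2.findContours(m,0,1)[0] if cv2.contourArea(c)>200]
    Tn=cam('wrist',pickle.load(open(f'{n}.pkl','rb')))
    for c in ps:
        P=at_z('wrist',c[:,0,:],10,Tn)[:,:2].astype(np.float32);print(n,cv2.minAreaRect(P),c[:,0].mean(0))
```

```text
handle [[428.   12.   54. ]
 [433.   20.8  54. ]
 [462.2   5.2  54. ]
 [456.5  -5.   54. ]] [444.91818516   8.26010744  54.        ]
[[414.1  -1.3]
 [460.1  82.4]
 [495.1  63.9]
 [466.7  12.3]
 [517.  -14.7]]
[479.317  16.559  -0.508] [-1.5 -1.1  0.2  0.8  0.2 -0.2  0.3  0.8  0.7 -0.4] handle from tin [446.67179549   7.27101219]
w1 ((475.4503173828125, 257.5730895996094), (48.72889709472656, 49.435306549072266), 3.2760610580444336) [365.90140845 155.1056338 ]
w2 ((642.501708984375, -20.406776428222656), (84.2301025390625, 66.99723815917969), 72.3878402709961) [215.44       269.63111111]
w2 ((475.98272705078125, 257.47308349609375), (48.41158676147461, 49.82939910888672), 3.491015672683716) [382.23239437  69.61267606]
w3 ((475.6163330078125, 257.6213684082031), (49.5295524597168, 50.580806732177734), 3.3727614879608154) [469.88970588 106.71323529]
```

```bash
python3 to.py 447 7.5 37.5 2.633
```

```text
shift [ 0.024 -0.032  1.047] twist -0.001 now [448.8   8.3  89.9] [3.1415e+00 3.0000e-04 2.6297e+00] F [-0.2  1.1  0.2] gap 40.0 j6 [-0.06  0.22  1.92 -0.    1.   -1.12] 4.0
```

```bash
python3 -m jog '[[40,[0.024,-0.032,0.35],0],[40,[0,0,0.35],0],[40,[0,0,0.347],0],[40,[0,0,0],0],[5,[0,0,0],0],[5,[0,0,0],0],[5,[0,0,0],0],[5,[0,0,0],0],[5,[0,0,0],0]]' 50; python3 to.py 447 7.5 90 2.633
```

```text
clock: 4.9
eef_pos: [447.2, 7.3, 37.9]
eef_rot: [3.141, 0.001, 2.627]
wrist_force: [-2.2, -0.1, 6.7]
finger_gap: 11.6
finger_force: 50.0
shift [ 5.000e-03  1.000e-03 -1.041e+00] twist -0.0018 now [447.2   7.3  37.9] [3.1413e+00 7.0000e-04 2.6272e+00] F [-2.2 -0.1  6.7] gap 11.6 j6 [-0.07  0.3   1.96 -0.    0.88 -1.12] 4.9
```

```bash
python3 -m jog '[[5,[0,0,-0.5],0],[5,[0,0,-0.5],0],[5,[0,0,-0.2],0],[5,[0,0,0],0]]' 50; python3 to.py 432.5 208.9 97 3.2006
```

```text
clock: 5.3
eef_pos: [447.4, 7.4, 98.2]
eef_rot: [3.141, 0.002, 2.627]
wrist_force: [-0.2, 0.7, -2.3]
finger_gap: 12.0
finger_force: 50.0
shift [2.243 3.362 0.022] twist -0.1825 now [447.4   7.4  98.2] [3.1407e+00 1.9000e-03 2.6272e+00] F [-0.2  0.7 -2.3] gap 12.0 j6 [-0.07  0.2   1.92  0.    1.02 -1.12] 5.3
```

```bash
python3 -m jog '[[5,[0.28,0.42,0],0],[5,[0.28,0.42,0],0],[5,[0.28,0.42,0],0],[5,[0.28,0.42,0],0],[5,[0.28,0.42,0],0],[5,[0.28,0.42,0],0],[5,[0.28,0.42,0],0],[5,[0.28,0.42,0],0],[5,[0,0,0],-0.0456],[5,[0,0,0],-0.0456],[5,[0,0,0],-0.0456],[5,[0,0,0],-0.0456],[5,[0,0,0],0],[5,[0,0,0],0]]' 50; python3 look.py w4;python3 to.py 432.5 208.9 97 3.2006
```

```text
clock: 6.7
eef_pos: [431.7, 208.6, 96.5]
eef_rot: [-3.141, -0.001, -3.087]
wrist_force: [-0.6, -0.3, -1.3]
finger_gap: 11.7
finger_force: 50.0
[431.7 208.6  96.5] [-3.1412e+00 -1.4000e-03 -3.0874e+00] 6.7
shift [-0.014  0.005 -0.006] twist -0.0014 now [431.8 208.6  96.7] [-3.1413e+00 -1.0000e-03 -3.0871e+00] F [ 0.5 -0.8 -1.9] gap 11.4 j6 [ 0.37  0.27  1.83  0.    1.04 -1.25] 6.75
```

View pics/w4.png

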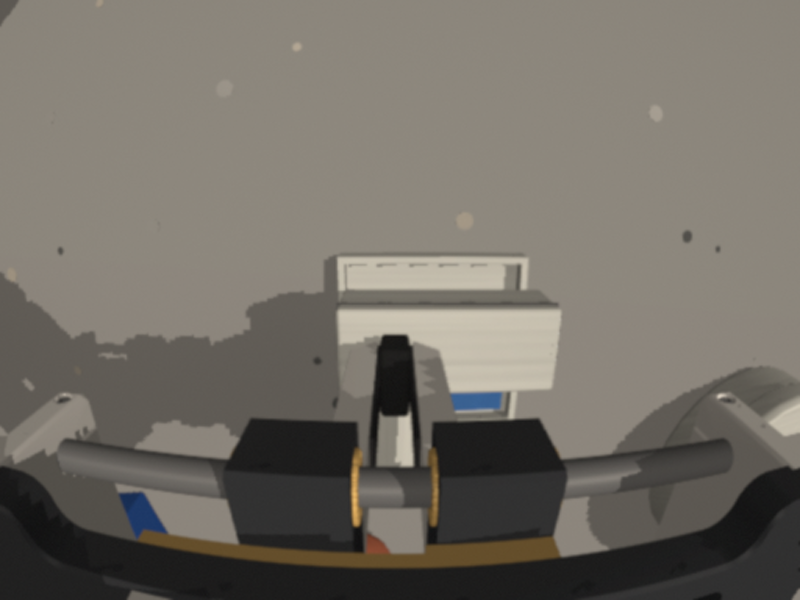

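The tin hangs level over the tray, with its back edge at (337–560, 308) and the tray's rear rim at (337–527, 256). I'll compare the two numerically.

Run:
```python
from h import *
import pickle
T=cam('wrist',pickle.load(open('w4.pkl','rb')))
f=lambda P:(np.array(P,float)+.5)*.64-.5
a=.059;X=np.array([np.cos(a),np.sin(a)]);Y=np.array([-X[1],X[0]]);O=np.array([455,234.3])
def t(P,z):
    W=at_z('wrist',f(P),z,T)[:,:2]-O;return np.c_[W@X,W@Y].round(1)
print('tin corners, want (-49,-49),(-49,49),(-9,49)\n',t([(338,308),(560,308),(552,388)],92.7))
print('tin lower back edge, -49\n',t([(341,291),(545,291)],58.7))
print('rim outer want -56,-56/56\n',t([(337,255),(527,256)],14))
print('rim inner -52\n',t([(345,264),(520,264)],14))
print('floor',t([(347,265),(505,264)],4))
```

```text
tin corners, want (-49,-49),(-49,49),(-9,49)
 [[-49.  -45.6]
 [-48.4  49.1]
 [ -9.9  49.9]]
tin lower back edge, -49
 [[-47.  -48.2]
 [-46.7  53.3]]
rim outer want -56,-56/56
 [[-56.4 -55.3]
 [-55.9  55.8]]
rim inner -52
 [[-51.  -50.8]
 [-51.   51.8]]
floor [[-48.3 -50.7]
 [-48.9  45.1]]
```

```bash
python3 -m jog '[[5,[0,-0.03,0.39],-0.0014],[5,[0,0,0.38],0],[5,[0,0,0],0],[5,[0,0,0],0]]' 50; python3 look.py w5
python3 - <<'E'
import cv2
a=cv2.imread('pics/w5_raw.png');cv2.imwrite('pics/w5c.png',cv2.resize(a[140:290,190:390],(800,600),interpolation=cv2.INTER_CUBIC))
E
```

```text
clock: 7.15
eef_pos: [432.2, 207.3, 59.1]
eef_rot: [-3.141, -0.001, -3.08]
wrist_force: [-0.3, 0.9, -0.9]
finger_gap: 11.5
finger_force: 50.0
[432.2 207.3  59.1] [-3.1414e+00 -5.0000e-04 -3.0803e+00] 7.15
```

View pics/w5c.png

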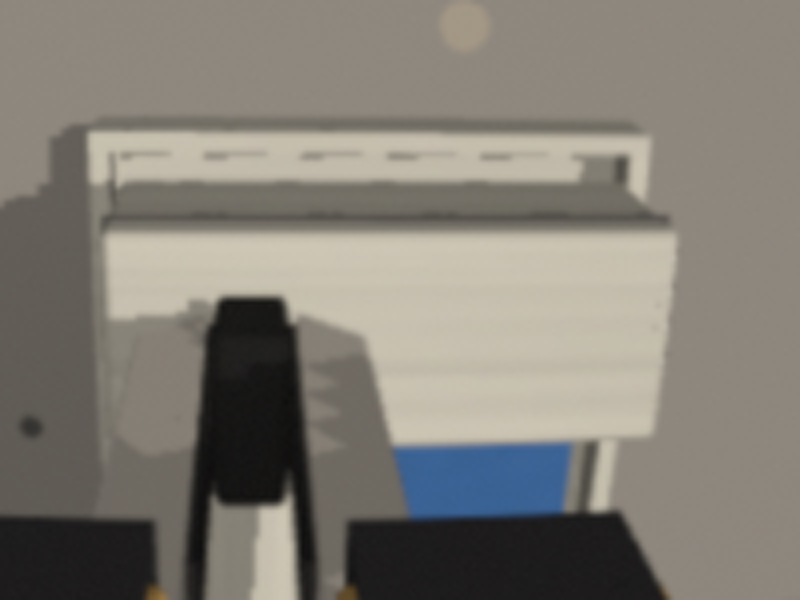

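The crop shows the tin just above the tray, with its top edge from (103,230) to (677,232) and the outer rim from (88,130) to (650,135).

Run:
```python
from h import *
import pickle
T=cam('wrist',pickle.load(open('w5.pkl','rb')))
f=lambda P:(np.array(P,float)+.5)/4-.5+[190,140]
a=.059;X=np.array([np.cos(a),np.sin(a)]);Y=np.array([-X[1],X[0]]);O=np.array([455,234.3])
def t(P,z):
    W=at_z('wrist',f(P),z,T)[:,:2]-O;return np.c_[W@X,W@Y].round(1).tolist()
print('tin top',t([(103,225),(677,228),(653,436)],55.2))
print('tin low back',t([(113,183),(628,186)],21.2))
print('rim outer',t([(88,130),(650,135)],14)); print('rim inner',t([(110,153),(628,156)],14))
print('handle top sides',t([(218,298),(285,298),(215,503),(290,503)],75.2))
print('tcp',((np.array([432.2,207.3])-O)@X),((np.array([432.2,207.3])-O)@Y))
```

```text
tin top [[-49.1, -47.7], [-48.7, 48.1], [-9.6, 48.6]]
tin low back [[-46.9, -49.9], [-46.8, 50.2]]
rim outer [[-55.6, -55.3], [-55.4, 56.4]]
rim inner [[-51.0, -51.1], [-51.1, 52.1]]
handle top sides [[-44.2, -28.5], [-44.2, -18.7], [-9.5, -29.2], [-9.5, -17.4]]
tcp -24.352404065501965 -25.608600434825092
```

```bash
python3 -m jog '[[5,[-0.01,0,0.15],0],[5,[0,0,0.11],0],[5,[0,0,0.05],0],[5,[0,0,0.03],0],[5,[0,0,0.01],0],[5,[0,0,0],0]]' 50
```

```text
clock: 7.8
eef_pos: [432.6, 207.2, 42.0]
eef_rot: [-3.141, -0.0, -3.079]
wrist_force: [-5.2, -2.2, 9.2]
finger_gap: 11.5
finger_force: 50.0
```

```bash
python3 -m jog '[[30,[0,0,0],0],[30,[0,0,0],0],[30,[0,0,-0.5],0],[30,[0,0,-0.8],0],[30,[0,0,-0.8],0],[30,[0,0,0],0]]'; python3 look.py w6;  python3 - <<'E'
import cv2
a=cv2.imread('pics/w6_raw.png');cv2.imwrite('pics/w6c.png',cv2.resize(a[130:280,170:370],(800,600),interpolation=cv2.INTER_CUBIC))
E
```

```text
clock: 8.4
eef_pos: [434.8, 208.1, 151.2]
eef_rot: [3.139, 0.008, -3.079]
wrist_force: [0.6, 1.1, -1.0]
finger_gap: 29.7
finger_force: 0.0
[434.8 208.1 151.2] [ 3.1391  0.0079 -3.0786] 8.4
```

View pics/w6c.png

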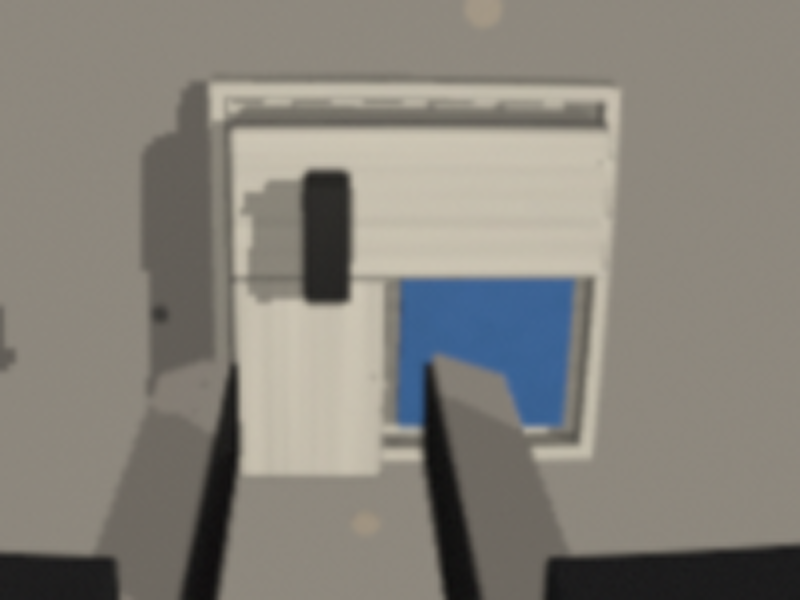

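The tin lies flat in the tray with its notch around the blue pad at (480,350). I'll check the numbers later from a higher view, and go to the tub now.

```bash
python3 - <<'E'
from h import *
import pickle
T=cam('wrist',pickle.load(open('w6.pkl','rb')))
f=lambda P:(np.array(P,float)+.5)/4-.5+[170,130]
a=.059;X=np.array([np.cos(a),np.sin(a)]);Y=np.array([-X[1],X[0]]);O=np.array([455,234.3])
def t(P,z):
    W=at_z('wrist',f(P),z,T)[:,:2]-O;return np.c_[W@X,W@Y].round(1).tolist()
print('tin top',t([(230,128),(610,128),(596,276),(383,278),(380,475),(243,475)],38))
print('rim outer',t([(209,82),(620,88),(592,458)],14))
E
python3 to.py 690 -18 150 3.2006
```

```text
tin top [[-47.6, -47.9], [-48.5, 48.3], [-8.9, 47.2], [-8.3, -9.0], [49.0, -8.6], [49.2, -46.4]]
rim outer [[-55.5, -55.4], [-55.1, 56.5], [56.8, 56.7]]
shift [-4.831 -4.828 -0.016] twist 0.0012 now [433.8 207.7 148.5] [ 3.1401  0.0045 -3.0787] F [-0.3  0.2 -0.4] gap 30.0 j6 [ 0.37  0.2   1.78  0.    1.15 -1.26] 8.45
```

```bash
python3 -m jog '[[94,[-0.53,-0.53,0],0],[94,[-0.53,-0.53,0],0],[94,[-0.53,-0.53,0],0],[94,[-0.53,-0.53,0],0],[94,[-0.53,-0.53,0],0],[94,[-0.53,-0.53,0],0],[94,[-0.53,-0.53,0],0],[94,[-0.53,-0.53,0],0],[94,[-0.53,-0.53,0],0],[94,[0,0,0],0],[94,[0,0,0],0]]'; python3 look.py w7
```

```text
clock: 9.55
eef_pos: [685.3, -16.0, 144.1]
eef_rot: [3.141, -0.003, -3.08]
wrist_force: [-0.3, 0.5, 0.2]
finger_gap: 93.9
finger_force: 0.0
[685.3 -16.  144.1] [ 3.1411e+00 -2.7000e-03 -3.0795e+00] 9.55
```

View pics/w7.png

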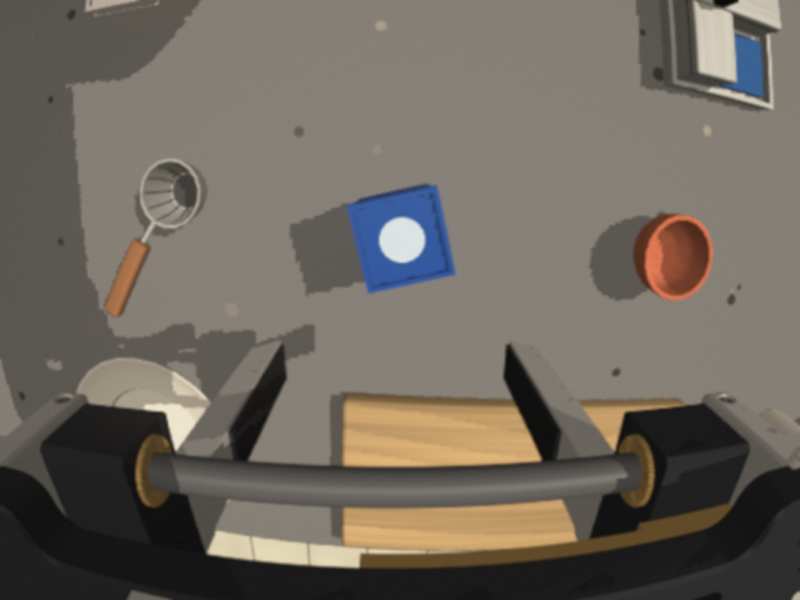

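This view shows the blue tub's lid corners at (349,206), (436,187), (454,272) and (369,291). The bowl rim is around (676,255), the sieve cup is at (171,193), and its handle runs from (142,240) to (114,315).

Run:
```python
from h import *
import pickle
T=cam('wrist',pickle.load(open('w7.pkl','rb')));T2=cam('wrist',pickle.load(open('w2.pkl','rb')))
f=lambda P:(np.array(P,float)+.5)*.64-.5
K=at_z('wrist',f([(349,206),(436,187),(454,272),(369,291)]),63,T);print(K.round(1),K.mean(0).round(1),[np.linalg.norm(K[i]-K[i-1]).round(1) for i in range(4)])
x=K[3]+K[2]-K[0]-K[1];y=K[1]+K[2]-K[0]-K[3];print('tub yaw',np.arctan2(x[1],x[0]),np.arctan2(y[1],y[0])-np.pi/2)
b=at_z('wrist',f([(677,213),(712,252),(677,299),(641,255)]),36,T);print('bowl',b.round(1),b.mean(0).round(1))
print('bowl tri',tri([ray('wrist',f([(676,255)]),T),ray('wrist',f([(586,346)]),T2)]))
c=at_z('wrist',f([(171,159),(201,193),(171,228),(140,194)]),34,T);print('cup',c.round(1),c.mean(0).round(1))
h=at_z('wrist',f([(142,240),(114,315)]),45,T);print('hnd',h.round(1))
# tub triangulation: button centre with scene cam
im=cv2.imread('pics/a_scene.png');m=(im.min(2)>140)[210:240-0,220:255];
m[15:]=0
p=np.argwhere(m).mean(0)[::-1]+[220,210];print(p,tri([ray('scene',p,cam('scene')),ray('wrist',f([(402,240)]),T)]))
```

```text
[[627.  -43.2  63. ]
 [613.2   4.7  63. ]
 [661.2  19.   63. ]
 [675.6 -29.4  63. ]] [644.2 -12.2  63. ] [np.float64(50.6), np.float64(49.8), np.float64(50.0), np.float64(50.5)]
tub yaw 0.28324104005338385 0.2850951113828719
bowl [[612.1 181.   36. ]
 [636.3 220.4  36. ]
 [674.5 194.4  36. ]
 [645.  155.1  36. ]] [642.  187.7  36. ]
bowl tri (array([643.84489661, 192.8373072 ,  27.53712025]), np.float64(0.9999425308167746))
cup [[ 600.9 -167.8   34. ]
 [ 623.8 -144.8   34. ]
 [ 647.6 -167.8   34. ]
 [ 624.3 -192.6   34. ]] [ 624.2 -168.3   34. ]
hnd [[ 654.5 -185.4   45. ]
 [ 709.7 -214.9   45. ]]
[235.5        211.23076923] (array([646.13004477, -14.41771972,  57.63994813]), np.float64(2.4477979767473403))
```

```bash
python3 to.py 644 -13.5 36 3.4256
```

```text
shift [0.812 0.087 2.178] twist -0.0704 now [685.  -15.3 144.8] [ 3.1411e+00 -2.1000e-03 -3.0786e+00] F [-0.4  0.4  0.3] gap 94.2 j6 [-0.08  0.66  1.15  0.    1.34 -1.71] 9.6
```

```bash
python3 -m jog '[[84,[0.4,0.045,0.1],0],[84,[0.41,0.042,0.1],0],[84,[0,0,0.25],-0.035],[84,[0,0,0.25],-0.035],[84,[0,0,0.4],0],[84,[0,0,0.5],0],[84,[0,0,0.38],0],[84,[0,0,0.2],0],[84,[0,0,0],0]]'; python3 to.py 644 -13.5 36 3.4256
```

```text
clock: 10.5
eef_pos: [644.1, -13.2, 36.3]
eef_rot: [3.141, -0.002, -2.858]
wrist_force: [-0.1, 0.4, -0.1]
finger_gap: 84.5
finger_force: 0.0
shift [ 0.003 -0.005  0.006] twist -0.0001 now [644.1 -13.2  36.3] [ 3.1408e+00 -1.9000e-03 -2.8579e+00] F [-0.1  0.4 -0.1] gap 84.5 j6 [-0.08  0.68  1.37  0.    1.09 -1.93] 10.5
```

```bash
python3 -m jog '[[45,[0,0,0],0],[45,[0,0,0],0],[45,[0,0,0],0],[45,[0,0,0],0],[45,[0,0,0],0],[45,[0,0,0],0]]' 30; python3 to.py 474.7 256.5 100 3.2006
```

```text
clock: 11.1
eef_pos: [645.2, -14.0, 37.8]
eef_rot: [-3.141, 0.001, -2.859]
wrist_force: [-1.1, -0.2, 4.0]
finger_gap: 51.6
finger_force: 30.0
shift [ 1.764  6.147 -1.245] twist 0.0712 now [645.2 -14.   37.8] [-3.1414e+00  5.0000e-04 -2.8588e+00] F [-1.1 -0.2  4. ] gap 51.6 j6 [-0.08  0.68  1.37 -0.    1.09 -1.93] 11.1
```

```bash
python3 -m jog '[[45,[0,0,-0.55],0],[45,[0,0,-0.8],0],[45,[0,0,-0.3],0],[45,[0.2,0.68,0],0],[45,[0.2,0.68,0],0],[45,[0.2,0.68,0],0],[45,[0.2,0.68,0],0],[45,[0.2,0.68,0],0],[45,[0.2,0.68,0],0],[45,[0.2,0.68,0],0],[45,[0.2,0.68,0],0],[45,[0.16,0.68,0],0],[45,[0,0,0],0.0356],[45,[0,0,0],0.0356],[45,[0,0,0],0],[45,[0,0,0],0]]' 30; python3 to.py 475.3 255.3 56 3.2006
```

```text
clock: 12.7
eef_pos: [475.0, 255.2, 119.5]
eef_rot: [-3.141, -0.001, -3.079]
wrist_force: [0.2, 0.1, -1.3]
finger_gap: 52.0
finger_force: 30.0
shift [-0.007  0.003  1.269] twist 0.001 now [475.  255.2 119.5] [-3.1414e+00 -6.0000e-04 -3.0793e+00] F [ 0.2  0.1 -1.3] gap 52.0 j6 [ 0.42  0.36  1.65  0.    1.13 -1.21] 12.7
```

```bash
python3 -m jog '[[45,[-0.007,0,0.4],0],[45,[0,0,0.4],0],[45,[0,0,0],0],[45,[0,0,0],0]]' 30; python3 look.py w8
python3 - <<'E'
import cv2
a=cv2.imread('pics/w8_raw.png');cv2.imwrite('pics/w8c.png',cv2.resize(a[130:280,170:370],(800,600),interpolation=cv2.INTER_CUBIC))
E
```

```text
clock: 13.1
eef_pos: [475.6, 255.2, 80.2]
eef_rot: [-3.141, -0.0, -3.081]
wrist_force: [0.4, 0.6, -1.9]
finger_gap: 51.8
finger_force: 30.0
[475.6 255.2  80.2] [-3.1415e+00 -3.0000e-04 -3.0811e+00] 13.1
```

View pics/w8c.png

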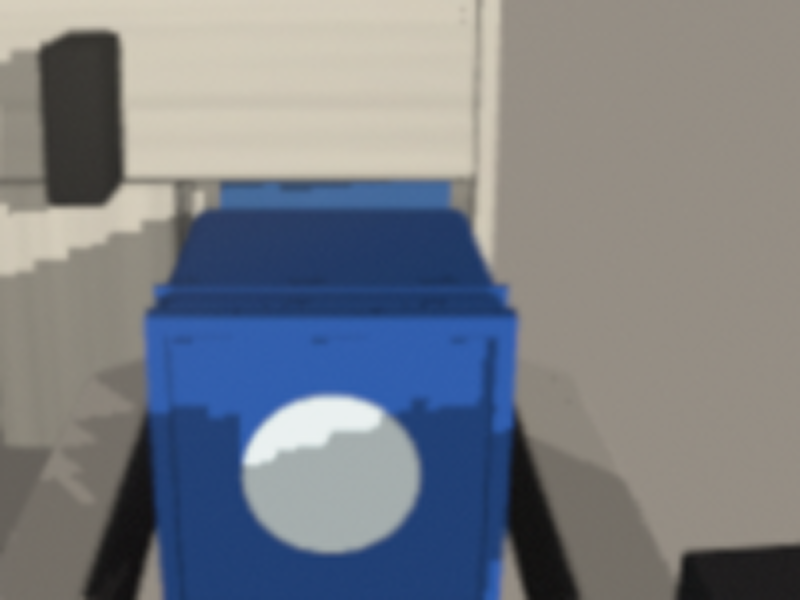

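The tub's lower back edge is at row 211, columns 195–470. The tin's notch edge is at row 181, the notch side at column 178 and the tin's outer side at 473.

Run:
```python
from h import *
import pickle
T=cam('wrist',pickle.load(open('w8.pkl','rb')))
f=lambda P:(np.array(P,float)+.5)/4-.5+[170,130]
a=.059;X=np.array([np.cos(a),np.sin(a)]);Y=np.array([-X[1],X[0]]);O=np.array([455,234.3])
def t(P,z):
    W=at_z('wrist',f(P),z,T)[:,:2]-O;return np.c_[W@X,W@Y].round(1).tolist()
print('tub low',t([(193,211),(470,211)],43.2)); print('tub top back',t([(148,312),(517,312)],106.2))
print('tin notch',t([(178,181),(473,181)],38)); print('pad',t([(220,183),(450,183)],10))
```

```text
tub low [[-3.4, -4.3], [-3.5, 47.9]]
tub top back [[-5.4, -3.6], [-5.5, 47.2]]
tin notch [[-8.0, -7.7], [-8.1, 48.9]]
pad [[-1.0, -2.2], [-1.1, 47.4]]
```

```bash
python3 -m jog '[[45,[0,0.01,0.25],0],[45,[0,0,0.2],0],[45,[0,0,0.1],0],[45,[0,0,0.05],0],[45,[0,0,0.03],0],[45,[0,0,0],0]]' 30
```

```text
clock: 13.75
eef_pos: [475.5, 255.9, 48.4]
eef_rot: [-3.142, 0.0, -3.082]
wrist_force: [0.5, -0.1, -0.6]
finger_gap: 51.4
finger_force: 30.0
```

```bash
python3 -m jog '[[45,[0,0,0.02],0],[45,[0,0,0.01],0],[45,[0,0,0.01],0],[45,[0,0,0],0]]' 30
```

```text
clock: 14.15
eef_pos: [475.8, 256.0, 47.8]
eef_rot: [3.141, 0.001, -3.082]
wrist_force: [-4.4, -2.7, 14.4]
finger_gap: 51.6
finger_force: 30.0
```

```bash
python3 -m jog '[[66,[0,0,0],0],[66,[0,0,0],0],[66,[0,0,-0.3],0],[66,[0,0,-0.8],0],[66,[0,0,-0.9],0],[66,[0,0,0],0]]'; python3 to.py 690 186 150 3.2006
```

```text
clock: 14.75
eef_pos: [477.6, 256.9, 152.1]
eef_rot: [3.138, 0.009, -3.082]
wrist_force: [-0.1, -0.7, -0.2]
finger_gap: 65.8
finger_force: 0.0
shift [-4.156 -1.667  0.072] twist 0.0001 now [477.6 256.9 152.1] [ 3.1383  0.0085 -3.0823] F [-0.1 -0.7 -0.2] gap 65.8 j6 [ 0.43  0.33  1.61  0.    1.19 -1.2 ] 14.75
```

```bash
python3 -m jog '[[94,[-0.6,-0.24,0],0],[94,[-0.6,-0.24,0],0],[94,[-0.6,-0.24,0],0],[94,[-0.6,-0.24,0],0],[94,[-0.6,-0.24,0],0],[94,[-0.6,-0.24,0],0],[94,[-0.6,-0.24,0],0],[94,[0,0,0],0],[94,[0,0,0],0]]'; python3 look.py w9
```

```text
clock: 15.65
eef_pos: [689.8, 184.2, 145.0]
eef_rot: [-3.141, -0.002, -3.083]
wrist_force: [-0.6, 0.4, -0.1]
finger_gap: 93.9
finger_force: 0.0
[689.8 184.2 145. ] [-3.1415e+00 -1.6000e-03 -3.0829e+00] 15.65
```

View pics/w9.png

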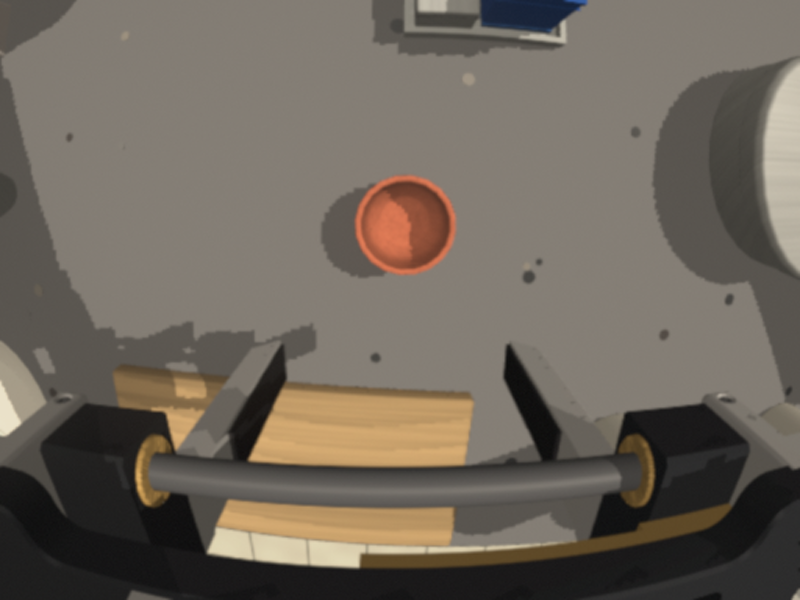

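The bowl rim is a clean circle centred at (405,225), with edges at columns 355–456 and rows 176–274. The tub stands inside the tray at the top of the picture.

```bash
python3 - <<'E'
from h import *
import pickle
T=cam('wrist',pickle.load(open('w9.pkl','rb')));T7=cam('wrist',pickle.load(open('w7.pkl','rb')))
im=cv2.imread('pics/w9_raw.png').astype(int);m=((im[...,2]>im[...,0]+50)).astype(np.uint8)
m[:100]=0;m[185:]=0;m[:,:200]=0;m[:,300:]=0
c=max(cv2.findContours(m,0,1)[0],key=cv2.contourArea)[:,0]
P=at_z('wrist',c,36,T)[:,:2].astype(np.float32);(b,r)=cv2.minEnclosingCircle(P);print(b,r,P.max(0)-P.min(0))
u=(np.array([676,255.])+.5)*.64-.5
print(tri([ray('wrist',c.mean(0),T),ray('wrist',u,T7)]))
E
python3 to.py 644 187 13 3.2006
```

```text
(643.9165649414062, 190.2202606201172) 32.011905670166016 [62.852966 63.184845]
(array([643.63387266, 190.26999942,  29.82974933]), np.float64(0.7569357911967894))
shift [0.901 0.101 2.652] twist 0.0001 now [689.4 184.7 145.6] [-3.1415e+00 -1.1000e-03 -3.0822e+00] F [-0.3  0.3  0.6] gap 94.2 j6 [ 0.21  0.72  1.03  0.    1.39 -1.42] 15.7
```

```bash
python3 -m jog '[[94,[0.45,0.065,0.3],0],[94,[0.45,0.065,0.4],0],[94,[0,0,0.5],0],[94,[0,0,0.5],0],[94,[0,0,0.5],0],[94,[0,0,0.3],0],[94,[0,0,0.15],0],[94,[0,0,0],0],[94,[0,0,0],0]]'; python3 to.py 644 188.6 13 3.2006
```

```text
clock: 16.6
eef_pos: [645.2, 188.5, 15.1]
eef_rot: [3.141, 0.002, -3.082]
wrist_force: [-0.5, -0.4, 0.3]
finger_gap: 93.9
finger_force: 0.0
shift [0.024 0.004 0.042] twist 0.0001 now [645.2 188.5  15.1] [ 3.1413e+00  1.5000e-03 -3.0823e+00] F [-0.5 -0.4  0.3] gap 93.9 j6 [ 0.23  0.76  1.29 -0.    1.09 -1.4 ] 16.6
```

```bash
python3 -m jog '[[60,[0.02,0,0.03],0],[60,[0,0,0],0],[60,[0,0,0],0],[60,[0,0,0],0],[60,[0,0,0],0],[60,[0,0,0],0],[60,[0,0,0],0]]' 15; python3 to.py 475.6 255.8 120 3.2006
```

```text
clock: 17.3
eef_pos: [643.9, 188.2, 12.6]
eef_rot: [3.142, 0.0, -3.082]
wrist_force: [0.9, -0.2, 2.6]
finger_gap: 63.2
finger_force: 14.8
shift [ 3.279  1.549 -2.149] twist 0.0001 now [643.9 188.2  12.6] [ 3.1415e+00  3.0000e-04 -3.0824e+00] F [ 0.9 -0.2  2.6] gap 63.2 j6 [ 0.23  0.76  1.29 -0.    1.09 -1.4 ] 17.3
```

```bash
python3 -m jog '[[60,[0,0,-0.2],0],[60,[0,0,-0.4],0],[60,[0,0,-0.5],0],[60,[0,0,-0.5],0],[60,[0,0,-0.4],0],[60,[0,0,-0.15],0],[60,[0.2,0.1,0],0],[60,[0.4,0.19,0],0],[60,[0.4,0.19,0],0],[60,[0.45,0.21,0],0],[60,[0.45,0.21,0],0],[60,[0.45,0.21,0],0],[60,[0.4,0.19,0],0],[60,[0.33,0.15,0],0],[60,[0.2,0.1,0],0],[60,[0,0,0],0],[60,[0,0,0],0]]' 15; python3 look.py w10
python3 - <<'E'
import cv2
a=cv2.imread('pics/w10_raw.png');cv2.imwrite('pics/w10c.png',cv2.resize(a[130:280,170:370],(800,600),interpolation=cv2.INTER_CUBIC))
E
```

```text
clock: 19.0
eef_pos: [475.9, 255.7, 119.9]
eef_rot: [-3.142, 0.0, -3.082]
wrist_force: [-0.5, -0.2, -0.8]
finger_gap: 62.8
finger_force: 14.8
[475.9 255.7 119.9] [-3.1415e+00  1.0000e-04 -3.0823e+00] 19.0
```

View pics/w10c.png

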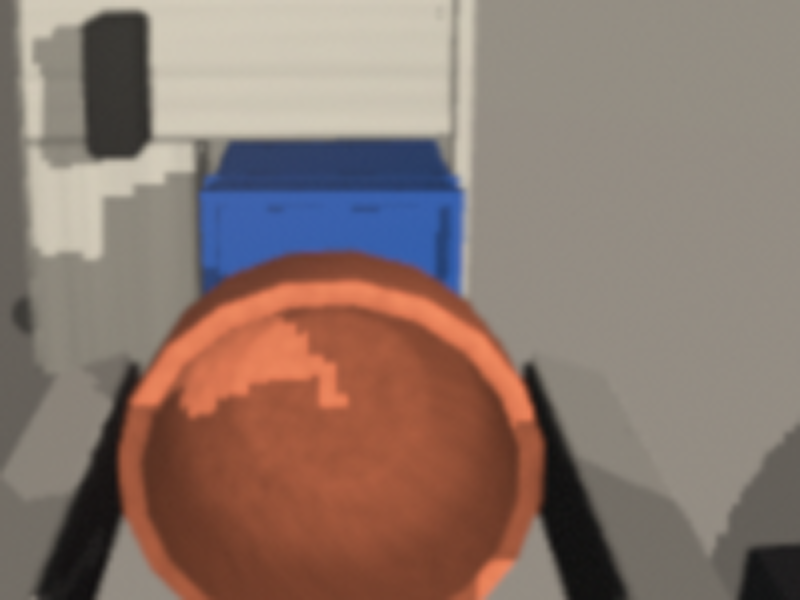

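The bowl is held level: its rim spans columns 119–545 with its top at row 280. The tub lid's back edge runs from (202,188) to (462,188), and the tub stands upright in the notch.

Run:
```python
from h import *
import pickle
T=cam('wrist',pickle.load(open('w10.pkl','rb')))
f=lambda P:(np.array(P,float)+.5)/4-.5+[170,130]
a=.059;X=np.array([np.cos(a),np.sin(a)]);Y=np.array([-X[1],X[0]]);O=np.array([455,234.3])
def t(P,z):
    W=at_z('wrist',f(P),z,T)[:,:2]-O;return np.c_[W@X,W@Y].round(1).tolist()
print('lid back',t([(202,188),(462,188)],73)); print('rim',t([(119,455),(545,455),(337,281)],143.3))
print('tcp',t([(0,0)],73)and ((np.array([475.9,255.7])-O)@X,(np.array([475.9,255.7])-O)@Y))
```

```text
lid back [[-5.2, -3.1], [-5.2, 47.9]]
rim [[18.2, -9.0], [18.1, 53.6], [-8.9, 23.0]]
tcp (np.float64(22.12550171002845), np.float64(20.130379382404257))
```

```bash
python3 -m jog '[[60,[0.03,0,0.2],0],[60,[0,0,0.25],0],[60,[0,0,0.15],0],[60,[0,0,0.08],0],[60,[0,0,0.03],0],[60,[0,0,0.01],0],[60,[0,0,0],0]]' 15;python3 -m jog '[[60,[0,0,0.01],0],[60,[0,0,0],0]]' 15
```

```text
clock: 19.75
eef_pos: [474.1, 255.9, 84.1]
eef_rot: [3.141, 0.0, -3.082]
wrist_force: [-0.5, 0.4, -0.6]
finger_gap: 62.4
finger_force: 14.8
clock: 19.95
eef_pos: [474.0, 255.8, 83.6]
eef_rot: [3.141, 0.0, -3.082]
wrist_force: [-0.0, 0.1, -2.1]
finger_gap: 62.9
finger_force: 14.8
```

```bash
python3 -m jog '[[60,[0,0,0.01],0],[60,[0,0,0],0]]' 15;python3 -m jog '[[60,[0,0,0.01],0],[60,[0,0,0],0]]' 15
```

```text
clock: 20.15
eef_pos: [473.9, 255.8, 82.9]
eef_rot: [3.142, 0.0, -3.082]
wrist_force: [0.3, 0.7, -1.0]
finger_gap: 62.6
finger_force: 14.8
clock: 20.35
eef_pos: [474.0, 255.8, 82.6]
eef_rot: [3.141, 0.0, -3.082]
wrist_force: [-1.0, -0.3, 1.0]
finger_gap: 62.9
finger_force: 14.9
```

```bash
python3 -m jog '[[60,[0,0,0.01],0],[60,[0,0,0],0]]' 15;python3 -m jog '[[60,[0,0,0.01],0],[60,[0,0,0],0]]' 15
```

```text
clock: 20.55
eef_pos: [474.2, 255.9, 82.5]
eef_rot: [3.141, 0.001, -3.082]
wrist_force: [-2.7, -1.9, 6.8]
finger_gap: 62.7
finger_force: 14.9
clock: 20.75
eef_pos: [474.4, 255.9, 82.5]
eef_rot: [3.141, 0.001, -3.082]
wrist_force: [-3.0, -2.3, 10.5]
finger_gap: 63.1
finger_force: 15.0
```

```bash
python3 -m jog '[[84,[0,0,0],0],[84,[0,0,0],0],[84,[0,0,0],0],[84,[0,0,-0.3],0],[84,[0,0,-0.6],0],[84,[0,0,-0.5],0],[84,[0,0,0],0]]'; python3 look.py w11
python3 - <<'E'
import cv2
a=cv2.imread('pics/w11_raw.png');cv2.imwrite('pics/w11c.png',cv2.resize(a[130:280,170:370],(800,600),interpolation=cv2.INTER_CUBIC))
E
python3 to.py 690 -206 130 2.645
```

```text
clock: 21.45
eef_pos: [475.2, 256.3, 154.5]
eef_rot: [3.14, 0.005, -3.082]
wrist_force: [0.2, 0.4, -1.0]
finger_gap: 84.3
finger_force: 0.0
[475.2 256.3 154.5] [ 3.1398  0.0047 -3.0823] 21.45
shift [-3.755 -9.479  0.45 ] twist 0.1769 now [474.5 256.  152.5] [ 3.1407e+00  2.3000e-03 -3.0824e+00] F [-0.2  0.4  0.5] gap 84.2 j6 [ 0.43  0.32  1.62  0.    1.2  -1.2 ] 21.5
```

View pics/w11c.png

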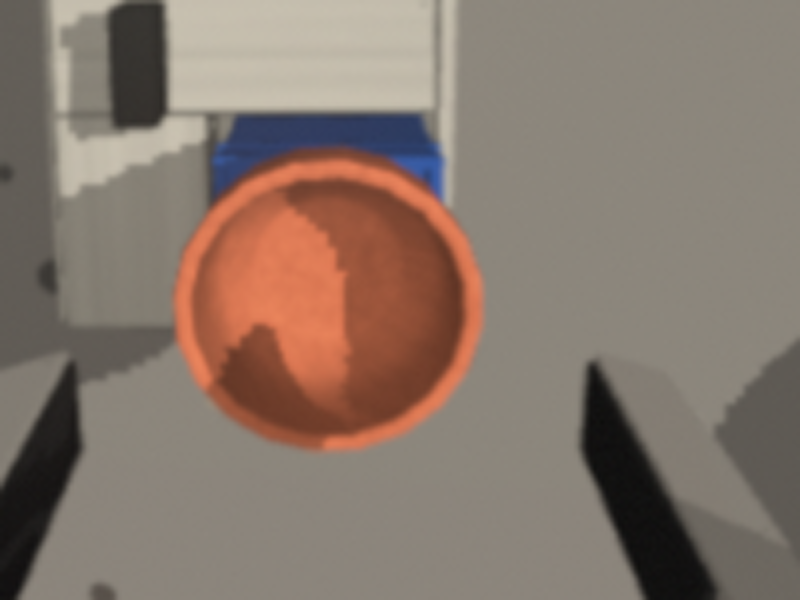

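The bowl stands level and free on the tub lid, with its rim spanning columns 176–484 and rows 157–451.

```bash
python3 - <<'E'
from h import *
import pickle
T=cam('wrist',pickle.load(open('w11.pkl','rb')))
f=lambda P:(np.array(P,float)+.5)/4-.5+[170,130]
P=at_z('wrist',f([(176,304),(484,302),(330,157),(330,451)]),106,T);print(P.round(1),'centre',(P[0]+P[1])/2,(P[2]+P[3])/2)
L=at_z('wrist',f([(213,155),(443,155)]),73,T);print('lid back',L.round(1))
E
python3 -m jog '[[60,[-0.31,-0.79,0.03],0],[60,[-0.31,-0.79,0.03],0],[60,[-0.31,-0.79,0.03],0],[60,[-0.31,-0.79,0.03],0],[60,[-0.31,-0.79,0.03],0],[60,[-0.31,-0.79,0.03],0],[60,[-0.31,-0.79,0.03],0],[60,[-0.31,-0.79,0.03],0],[60,[-0.31,-0.79,0.03],0],[60,[-0.31,-0.79,0.03],0],[60,[-0.31,-0.79,0.03],0],[60,[-0.31,-0.79,0.03],0],[60,[0,0,0],0.044],[60,[0,0,0],0.044],[60,[0,0,0],0.044],[60,[0,0,0],0.044],[60,[0,0,0],0],[60,[0,0,0],0]]'; python3 look.py w12
```

```text
[[474.4 226.9 106. ]
 [470.3 289.4 106. ]
 [442.2 256.3 106. ]
 [505.6 260.2 106. ]] centre [472.35724303 258.15010301 106.        ] [473.87724    258.24060608 106.        ]
lid back [[450.4 230.6  73. ]
 [447.3 282.1  73. ]]
clock: 23.3
eef_pos: [687.4, -206.3, 132.2]
eef_rot: [-3.141, -0.001, 2.652]
wrist_force: [-0.0, 0.7, 0.2]
finger_gap: 60.3
finger_force: 0.0
[ 687.4 -206.3  132.2] [-3.1414e+00 -1.5000e-03  2.6520e+00] 23.3
```

View pics/w12.png

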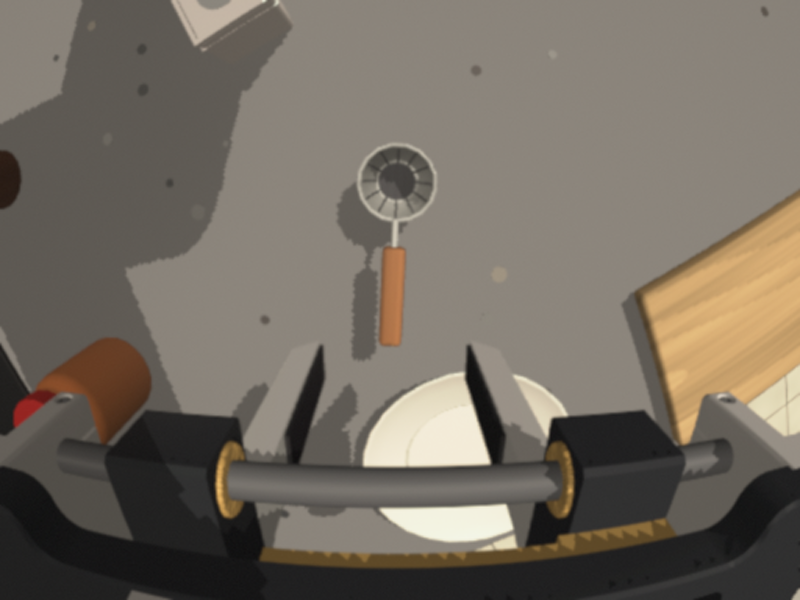

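The sieve is ahead of the open fingers. Its cup circle is centred at (397,182) and its handle runs from (394,247) to (391,345). The jar is at the far left.

Run:
```python
from h import *
import pickle
T=cam('wrist',pickle.load(open('w12.pkl','rb')));T7=cam('wrist',pickle.load(open('w7.pkl','rb')))
f=lambda P:(np.array(P,float)+.5)*.64-.5
c=at_z('wrist',f([(357,182),(436,182),(397,143),(397,221)]),34,T);print(c.round(1),c.mean(0).round(1))
print(tri([ray('wrist',f([(397,182)]),T),ray('wrist',f([(171,193)]),T7)]))
a7=f([(142,240),(114,315)]);h=at_z('wrist',f([(394,247),(391,345)]),45,T)
print('handle',h.round(1),np.arctan2(*(h[1]-h[0])[1::-1]))
for i,p in enumerate([(394,247),(391,345)]):print(tri([ray('wrist',f([p]),T),ray('wrist',a7[i],T7)]))
camera('top')
g=regions_of('top','jar_center');
for r in g[:1]:print(r['conf'],at_z('top',r['rect'][:2],55,cam('top')))
```

```text
[[ 612.5 -190.5   34. ]
 [ 634.4 -149.1   34. ]
 [ 603.1 -158.7   34. ]
 [ 644.4 -180.6   34. ]] [ 623.6 -169.7   34. ]
(array([ 623.47489307, -169.65129047,   31.9450991 ]), np.float64(0.30266608119102767))
handle [[ 655.9 -188.7   45. ]
 [ 708.9 -219.    45. ]] -0.5189223243113308
(array([ 655.53024291, -189.10999972,   40.61499258]), np.float64(1.0229281012588884))
(array([ 711.05722467, -220.13280146,   39.04867959]), np.float64(0.08360088445194314))
0.69 [[ 629.99017347 -448.71284629   55.        ]]
```

```bash
python3 to.py 673.1 -200 21 2.6216
```

```text
shift [ 0.315 -0.024  2.239] twist 0.0092 now [ 687.6 -206.4  133. ] [-3.1415e+00 -5.0000e-04  2.6505e+00] F [-0.3  0.1 -0.1] gap 60.1 j6 [-0.34  0.74  1.03  0.    1.37 -1.42] 23.45
```

```bash
python3 -m jog '[[50,[0.315,-0.024,0.3],0],[50,[0,0,0.4],0.0092],[50,[0,0,0.5],0],[50,[0,0,0.5],0],[50,[0,0,0.34],0],[50,[0,0,0.2],0],[50,[0,0,0],0],[50,[0,0,0],0]]'; python3 to.py 673.1 -200 21 2.6216; python3 -m jog '[[8,[0,0,0],0],[8,[0,0,0],0],[8,[0,0,0],0],[8,[0,0,0],0],[8,[0,0,0],0],[8,[0,0,0],0]]' 45; python3 to.py 673.1 -200 21 2.6216
```

```text
clock: 24.25
eef_pos: [673.7, -200.2, 22.4]
eef_rot: [3.141, 0.001, 2.619]
wrist_force: [-0.3, -0.3, 0.0]
finger_gap: 50.2
finger_force: 0.0
shift [ 0.013 -0.003  0.028] twist -0.0007 now [ 673.7 -200.2   22.4] [3.1414e+00 1.3000e-03 2.6193e+00] F [-0.3 -0.3  0. ] gap 50.2 j6 [-0.34  0.82  1.17  0.    1.15 -1.39] 24.25
clock: 24.85
eef_pos: [673.3, -200.0, 21.5]
eef_rot: [-3.142, 0.0, 2.619]
wrist_force: [-0.0, -0.6, 0.2]
finger_gap: 13.6
finger_force: 45.0
shift [ 0.003 -0.001  0.01 ] twist -0.0008 now [ 673.3 -200.    21.5] [-3.1416e+00  1.0000e-04  2.6190e+00] F [-0.  -0.6  0.2] gap 13.6 j6 [-0.34  0.82  1.17 -0.    1.15 -1.39] 24.85
```

```bash
python3 -m jog '[[8,[0,0,-0.2],0],[8,[0,0,-0.5],0],[8,[0,0,-0.7],0],[8,[0,0,-0.7],0],[8,[0,0,-0.4],0],[8,[0,0,0],0]]' 45; python3 to.py 524.2 227.2 150 2.619
```

```text
clock: 25.45
eef_pos: [674.4, -200.4, 150.6]
eef_rot: [3.141, 0.006, 2.619]
wrist_force: [1.2, 0.2, 0.1]
finger_gap: 13.7
finger_force: 45.0
shift [ 6.871  5.911 -0.022] twist 0.0 now [ 674.4 -200.4  150.6] [3.1405 0.0059 2.619 ] F [1.2 0.2 0.1] gap 13.7 j6 [-0.34  0.69  1.08 -0.    1.37 -1.39] 25.45
```

```bash
python3 -m jog '[[8,[0.25,0.21,0],0],[8,[0.5,0.43,0],0],[8,[0.5,0.43,0],0],[8,[0.5,0.43,0],0],[8,[0.5,0.43,0],0],[8,[0.5,0.43,0],0],[8,[0.5,0.43,0],0],[8,[0.5,0.43,0],0],[8,[0.5,0.43,0],0],[8,[0.5,0.43,0],0],[8,[0.5,0.43,0],0],[8,[0.5,0.43,0],0],[8,[0.5,0.43,0],0],[8,[0.5,0.43,0],0],[8,[0.12,0.11,0],0],[8,[0,0,0],0],[8,[0,0,0],0]]' 45; python3 to.py 524.2 227.2 140 2.619; python3 look.py w13
python3 - <<'E'
import cv2
a=cv2.imread('pics/w13_raw.png');cv2.imwrite('pics/w13c.png',cv2.resize(a[80:280,140:400],(780,600),interpolation=cv2.INTER_CUBIC))
E
```

```text
clock: 27.15
eef_pos: [523.2, 226.6, 145.8]
eef_rot: [-3.141, -0.0, 2.619]
wrist_force: [-0.5, -0.7, -0.7]
finger_gap: 13.2
finger_force: 45.0
shift [-0.012  0.02   0.116] twist -0.0001 now [523.2 226.6 145.8] [-3.1407e+00 -4.0000e-04  2.6186e+00] F [-0.5 -0.7 -0.7] gap 13.2 j6 [ 0.34  0.4   1.53 -0.    1.21 -0.7 ] 27.15
[523.2 226.6 145.8] [-3.1407e+00 -4.0000e-04  2.6186e+00] 27.15
```

View pics/w13c.png

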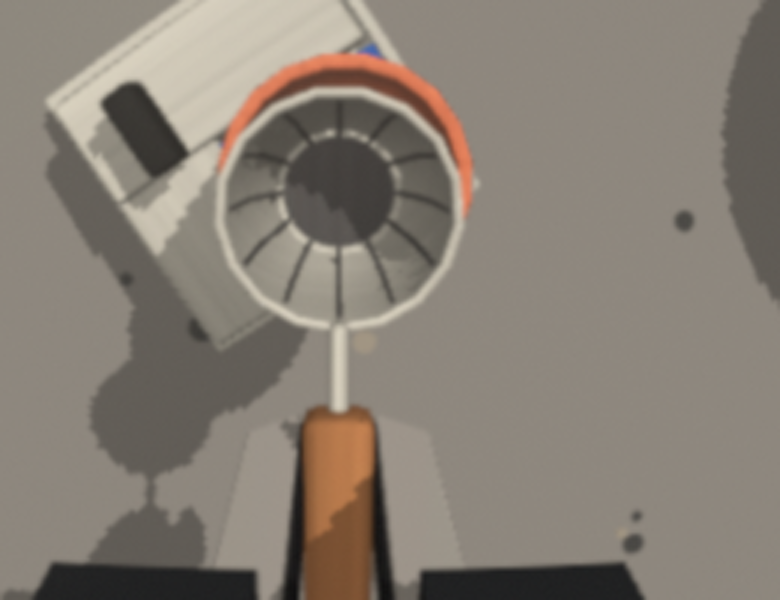

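The held cup is centred at (341,208). The bowl rim is visible behind it, with its top at row 54 and its right edge at column 473.

Run:
```python
from h import *
import pickle
from scipy.optimize import least_squares
T=cam('wrist',pickle.load(open('w13.pkl','rb')))
f=lambda P:(np.array(P,float)+.5)/3-.5+[140,80]
c=at_z('wrist',f([(215,206),(466,206),(341,87),(341,329)]),158.3,T);print('cup',c.round(1),c.mean(0).round(1))
b=at_z('wrist',f([(222,142),(250,96),(290,66),(345,54),(400,66),(440,97),(463,135),(473,180)]),106,T)[:,:2]
r=least_squares(lambda v:np.linalg.norm(b-v,axis=1)-32,[475,256]);print('bowl',r.x,r.fun.round(1))
print('off',r.x-c.mean(0)[:2])
```

```text
cup [[461.  236.7 158.3]
 [484.7 277.9 158.3]
 [453.6 268.4 158.3]
 [493.9 245.3 158.3]] [473.3 257.1 158.3]
bowl [475.15095956 257.13975994] [-0.1 -0.2  0.   0.1  0.2 -0.1 -0.3 -0.1]
off [1.87143661 0.05377471]
```

```bash
python3 -m jog '[[8,[-0.021,0.019,0.15],0],[8,[0,0,0.25],0],[8,[0,0,0.25],0],[8,[0,0,0.15],0],[8,[0,0,0.08],0],[8,[0,0,0.04],0],[8,[0,0,0],0]]' 45;python3 -m jog '[[8,[0,0,0.02],0],[8,[0,0,0.01],0],[8,[0,0,0],0]]' 45
```

```text
clock: 27.9
eef_pos: [524.5, 227.9, 100.4]
eef_rot: [3.142, 0.0, 2.619]
wrist_force: [0.5, -0.2, -0.1]
finger_gap: 13.7
finger_force: 45.0
clock: 28.2
eef_pos: [524.5, 227.8, 99.0]
eef_rot: [3.141, 0.0, 2.619]
wrist_force: [0.0, 0.3, -1.6]
finger_gap: 13.5
finger_force: 45.0
```

```bash
python3 -m jog '[[8,[0,0,0.02],0],[8,[0,0,0.01],0],[8,[0,0,0],0]]' 45;python3 -m jog '[[8,[0,0,0.01],0],[8,[0,0,0.01],0],[8,[0,0,0],0]]' 45
```

```text
clock: 28.5
eef_pos: [524.4, 227.8, 97.3]
eef_rot: [-3.142, -0.0, 2.619]
wrist_force: [-0.2, 0.4, -1.5]
finger_gap: 13.4
finger_force: 45.0
clock: 28.8
eef_pos: [524.5, 227.8, 96.5]
eef_rot: [3.142, 0.0, 2.619]
wrist_force: [-0.5, -0.2, 1.1]
finger_gap: 13.4
finger_force: 45.0
```

```bash
python3 -m jog '[[8,[0,0,0.01],0],[8,[0,0,0],0],[8,[0,0,0],0]]' 45
```

```text
clock: 29.1
eef_pos: [524.7, 227.8, 96.2]
eef_rot: [3.141, 0.001, 2.619]
wrist_force: [1.5, -1.2, 2.6]
finger_gap: 13.6
finger_force: 45.0
```

```bash
python3 -m jog '[[36,[0,0,0],0],[36,[0,0,0],0],[36,[0,0,0],0],[36,[0,0,-0.3],0],[36,[0,0,-0.6],0],[36,[-0.4,0,-0.6],0],[36,[-0.6,0,-0.2],0],[36,[0,0,0],0],[36,[0,0,0],0]]'; python3 look.py w14
python3 - <<'E'
import cv2,numpy as np
from cell import *
a=cv2.imread('pics/w14_raw.png')[40:290,130:410];s=camera('scene')[:,:,::-1][150:260,240:400]
cv2.imwrite('pics/fin.png',np.hstack([cv2.resize(a,(400,357),interpolation=2),cv2.resize(s,(400,275),interpolation=2).copy() if 0 else cv2.copyMakeBorder(cv2.resize(s,(400,275),interpolation=2),0,82,0,0,0)]))
E
```

```text
clock: 30.0
eef_pos: [567.6, 202.7, 180.3]
eef_rot: [-3.141, -0.001, 2.618]
wrist_force: [-0.8, 0.6, 0.4]
finger_gap: 36.5
finger_force: 0.0
[567.6 202.7 180.3] [-3.1410e+00 -7.0000e-04  2.6182e+00] 30.0
```

View pics/fin.png

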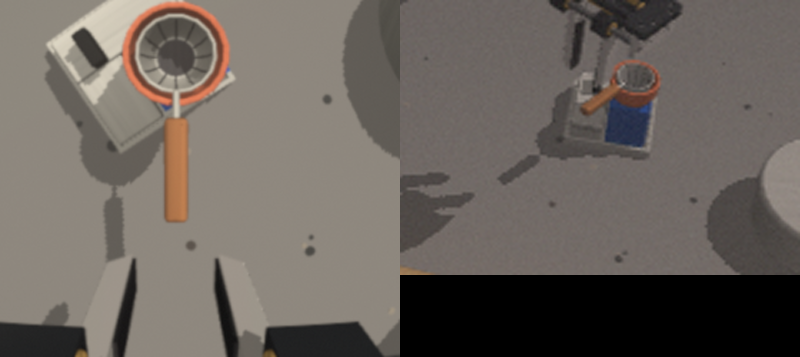

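The stack is in place: the sieve sits centred in the bowl at (176,53), the bowl is on the tub lid, and the tin and tub are in the tray. The gripper is clear of everything.

```bash
python3 -c "
from cell import *
print(sign_off())"
```

```text
the job is handed in; nothing more can be done
None
```

The job is handed in at about 30 s on the robot clock: the tin, blue tub, bowl and sieve were packed in that order, each let go before the next, and I never touched the white tub, dabba, jar or grinder; no verdict came back.

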